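# Pop the snap cap off the paint pot with the cap lifter

## Robot

A 6-joint arm with a two-finger parallel gripper is mounted at the origin on a cart in front of the work surface, level with it; the furniture and walls round the work are solid. World frame = base frame: x ahead of the robot, y to its left, z up, the work surface at z = 0. Lengths are in m, angles in rad, forces in N, time in s.
With the tool pointing down it reaches from about 0.425 to 0.95 m from the base axis. Payload 14.7 kg.
Tool frame: the origin (TCP) lies at the very end of the fingers, on their centre line; the grasp point (between the pads) lies env.hold_point_z behind it (env.hold_point_z is the distance from the TCP to the grasp point, in m); z points along the fingers, y is the line along which they close (so a half turn about z gives the same grasp; the last joint's range is limited). The gripper opens to 85 mm and grips with 20 to 120 N. Pads are 22 mm wide; open, the fingers measure 114 mm over their backs; the gripper's body (76 mm by 85 mm) begins 54 mm behind the grasp point. The pads swing forward as they close: fully open they stand 13 mm farther back than shut.
Start: joints at [-1.331, 0.48, 1.596, -0, 1.065, -0.047], TCP at [0.184, -0.623, 0.231] pointing down, gripper open.
Joint ranges: [-2.75, 2.75], [-0.82, 2.05], [0.23, 2.67], [-1.56, 4.7], [0.09, 2.69], [-2.92, 2.92]. Speed limits (rad/s): [1.89, 1.89, 2.39, 3.01, 3.01, 3.01].

## Interface

Orientations are given as a rotation vector (axis times angle).
In Python, from bench import env, viewer, job_done gives the robot as it stands.
- The arm moves only by the tool move_arm, never from a script. Its argument "rows" is a list of rows, each a list of 7 numbers: the shift along the tool's x, y, z in m, then the turn, a rotation vector about the tool's x, y, z in degrees, then the opening, from 0 (shut) to 1 (fully open). In form: [[tx, ty, tz, rx, ry, rz, grip], ...]. A call has 1 to 20 rows; each row shifts and turns the commanded pose from where the row before left it, along the tool's axes as they then stand; what a row does not reach is not made up. A row lasts 1/8 s, in which the tool goes at most 62.5 mm and 10.7 degrees, less where a joint would pass 70% of its speed; a pose out of reach is approached as far as the arm can. A call with a gripper value outside its range is refused whole. The fingers move at their own pace and stop on an object; "squeeze" is the grip in N (left out, the last holds). Time passes only in rows, so rows that do not move let the fingers close. It gives the time, the measured TCP pose, the force, the opening and the grip force at its end, in the units of the state.
- env.state(): the state, without advancing time (a new reading comes with each control period).
- viewer.snapshot(name): name is "scene" or "side" or "wrist"; returns (picture, depth): 400x640x3 uint8, red, green, blue; 400x640 float32, m along the optical axis (not along the pixel's ray), 0 where there is no reading.
- viewer.calibration(name): a dict with "fx", "fy", "cx", "cy" (pixels), "R" (3x3) and "t" (3): a world point X has camera coordinates R X + t. Camera axes: x right, y down, z forward; pixel columns grow to the right and rows downward; lengths in m; the calibration is good to about 2 mm. The wrist camera is an equidistant fisheye: a pixel r from the principal point sees the ray r / f radians off the axis. A picture is of the moment at which its call begins: read the wrist's pose just before it. calibration takes no time and is no camera call; for the wrist camera it gives the pose at the moment of the call.
- job_done(): hands the job in; it is judged then, once.
The state is a dict: "time": time; "joint_positions": joint angles; "qvel": joint speeds; "effort": joint torques, N m; "eef_pos": TCP position; "eef_rot": TCP orientation; "ft_force": force on the tool from outside, world axes, zero at the start; "wrist_torque": the same for the moment, N m; "gripper_width": opening from 0.0 (shut) to 1.0 (fully open); "grip_force": force on a finger pad.
Only numpy, scipy, OpenCV 4.12 (cv2) and the standard library are available. Lean on these libraries where they do the work, as an engineer would, in place of code of your own. Each camera call takes 0.05 s, during which the arm holds its last target. There are 200 camera calls.

## Task

Open the paint pot that has the broad-rimmed press-on cap: take the cap lifter by its wooden grip, slide its fork under the cap's overhanging rim and pull straight up until the cap pops off. The table is covered in paint, so carry the cap on the fork to the white tile and lower it there so that it stands upright with its skirt wholly on the tile, then draw the fork out and stand the lifter upright on the table top, off the tile, and let it go. Keep the fingers off the cap and leave the loose bottles and the paint tube round the work where they are.

Things in the scene. Friction and masses are not known exactly. Their poses are not given: they have to be found in the camera images.
- lifter: Cap lifter, steel with a dark wooden grip, 160 g, stands by itself on its flat fork. Origin: underside of the fork, straight below the middle of the grip; z up, prongs point along +x. Behind the fork a post (22 mm wide, x -47 to -39 mm) rises to a bridge (22 mm wide, z 40 to 46 mm) under the grip; the cap fits between fork and bridge
- lifter_grip (a point): Point in the middle of the lifter's wooden grip, 70 mm above its origin, axes as the lifter's. The grip is a block 32 mm along x, 16 mm thick along y, 46 to 92 mm above the fork's underside: pinch it across y from above
- lifter_fork (a point): Point between the prongs, 4 mm above the lifter's origin, level with the fork's upper face. Fork 4 mm thick, 62 mm wide over all; two prongs 8 mm wide, 46 mm apart inside, ending 27 mm ahead (+x); the throat is closed 23 mm behind. Prong tips (last 3 mm) turn up 3 mm above the fork, so that a cap whose axis lies -4 to +5 mm along x from this point is caught and cannot slide off
- cap: White press-on cap to be pulled off, 45 g. Origin: centre of its skirt's lower edge, z up. Skirt 38 mm across, 18 mm high; above it a round top 60 mm across, 8 mm thick (26 mm over all), overhanging 11 mm all round. Starts snapped on the pot, skirt's foot 55 mm above the table. A straight pull of about 8 to 15 N pops it off within 10 mm of rise
- cap_rim (a point): Point on the cap's axis level with the underside of its overhanging rim, 18 mm above the cap's origin (73 mm above the table at the start)
- pot: The white pot below the cap, sunk fixed in the wooden block, 57 mm across. Origin: centre of its foot, 15 mm above the table; shoulder 40 mm above the origin; neck (26 mm across, three rubber nubs) up to 55.5 mm above the origin. Its yaw is the block's
- block: Wooden pot block, fixed to the table, 88 mm (x) by 250 mm (y) by 45 mm high. Origin: centre of its underside. Three sockets in a row along its y at -74, 0 and +74 mm hold pot, pot_screw and bottle_thin, in any order. The table top is free between y = -0.30 and +0.30 m; a higher table stands beyond its left edge (y over 0.31 m), and fixed bottles and tubes along the back (x over 0.76 m)
- pot_screw: Small pot with a straight-sided lid as wide as the pot, fixed in the block, 57 mm across, its top 75 mm above the table. Not to be opened. Origin: centre of its foot, 15 mm above the table
- bottle_thin: Slim bottle, fixed in the block, 45 mm across, top 113 mm above the table. Origin: centre of its foot, 15 mm above the table
- tile: White glazed tile lying on the table near its left or right edge, fixed, 100 by 100 by 10 mm. Origin: centre of its underside; sides along its x and y. Free on the side towards the robot
- bottle_low: Loose bottle with a white screw cap, 52 mm across, 120 mm tall, standing close in front of or behind the pot. Origin: centre of its foot. Must stay
- tube_small: Loose small paint tube lying flat on the table, 96 mm (x) by 48 mm (y), 30 mm high, on the other side of the block from bottle_low. Origin: centre of its underside. Must stay
- bottle_wide: Loose wide bottle, 72 mm across, 130 mm tall, standing beyond the tile, about 110 mm from its centre along the tile's +x. Origin: centre of its foot. Must stay
There are look-alikes about, which are no part of the job. Leave any blue or purple look-alike of the lifter alone.

How it is judged:
On the way, in this order (a step that is already met when the one before it is completed fails the run):
1. the lifter's fork is under the cap's rim, round its skirt, while the cap still sits on the pot (horizontal distance between lifter and cap below 0.01 m and z of lifter in the frame of cap between -0.001 and 0.016 m and distance of cap from where it was at the start of the episode below 0.004 m), for 0.1 s.
2. the cap is off the pot, its foot 15 mm or more above the neck, and lies on the fork (z of cap in the frame of pot above 0.07 m and horizontal distance between lifter and cap below 0.012 m and z of lifter in the frame of cap between 0.01 and 0.017 m), for 0.1 s.
3. the cap has been lowered on to the tile with the fork still under its rim (not dropped or pushed off) (z of cap in the frame of tile between 0.007 and 0.014 m and x of cap in the frame of tile between -0.032 and 0.032 m and y of cap in the frame of tile between -0.032 and 0.032 m and horizontal distance between lifter and cap below 0.014 m), for 0.1 s.
At the end, for the whole second after the job is handed in: The cap stands upright (within 7 degrees) and at rest on the tile, skirt down, its centre within 32 mm of the tile's centre along each side; the lifter stands upright (within 6 degrees) and at rest on its fork on the table top, not on the tile (origin under 5 mm above the table) (z of cap in the frame of tile between 0.007 and 0.013 m and x of cap in the frame of tile between -0.032 and 0.032 m and y of cap in the frame of tile between -0.032 and 0.032 m and angle between cap's own z axis and vertical below 0.12 rad and linear speed of each of cap, lifter below 0.02 m/s and height (world z) of lifter between -0.01 and 0.005 m and angle between lifter's own z axis and vertical below 0.1 rad); the robot touches nothing.
It fails at once if the fingers press on the cap with more than 1 N (contact force between the fingers and cap above 1 N).
It fails at once if bottle_low is moved more than 25 mm (distance of bottle_low from where it was at the start of the episode above 0.025 m).
It fails at once if bottle_wide is moved more than 25 mm (distance of bottle_wide from where it was at the start of the episode above 0.025 m).
It fails at once if tube_small is moved more than 25 mm (distance of tube_small from where it was at the start of the episode above 0.025 m).
It also fails if it takes over 64 s, if anything falls off the work surface, if the arm or the gripper's body presses on something with over 40 N, if the wrist force passes 120 N, or if a joint passes its speed limit or range.

## Working session

There is one attempt and no reset: what is moved stays moved. The work goes in short steps, Python scripts to look and compute and a tool call to move; the robot and the scene stay as the last step left them, time stands still between calls to the robot, and variables do not carry over. Pictures are saved under pics/ and viewed, at most 10 in all, crops included, and the job is handed in when it is done.

Besides the shell and the picture viewer there is one more tool, called after "Emit:" in YAML: its name, and indented under it one key for each argument. move_arm: Moves the arm, as the interface text tells. Its arguments: {"type":"object","properties":{"rows":{"type":"array"},"squeeze":{"type":"number"}},"required":["rows"]}

```bash
mkdir -p pics; cat > h.py <<'E'
import numpy as np, cv2
from bench import env, viewer
def pts(d,c):
    v,u=np.mgrid[0:d.shape[0],0:d.shape[1]]
    P=np.stack([(u-c['cx'])/c['fx']*d,(v-c['cy'])/c['fy']*d,d],-1)
    return (P-np.array(c['t']))@np.array(c['R'])
E
python3 - <<'E'
from h import *
for n in("scene","side"):
    p,d=viewer.snapshot(n); c=viewer.calibration(n)
    cv2.imwrite(f'pics/{n}0.png',p[:,:,::-1]); np.savez(f'{n}0.npz',p=p,d=d,P=pts(d,c))
    print(n,c,(d>0).mean())
print(env.state(),env.hold_point_z)
E
```

```text
scene {'fx': 471.7730288824612, 'fy': 471.7730288824612, 'cx': 316.60534936949875, 'cy': 206.48048540615275, 'R': array([[-0.82258835, -0.56840881,  0.01611922],
       [-0.32764321,  0.4506083 , -0.83042284],
       [ 0.46475621, -0.6883775 , -0.55690043]]), 't': array([0.45936676, 0.24062541, 0.77568938])} 0.99603125
side {'fx': 471.88542591932855, 'fy': 471.88542591932855, 'cx': 321.27536982519905, 'cy': 202.49537996052345, 'R': array([[-0.96466518, -0.26249919, -0.02269946],
       [-0.14077595,  0.58632614, -0.7977492 ],
       [ 0.22271781, -0.76636534, -0.60256198]]), 't': array([0.51464489, 0.14451799, 0.94329941])} 0.995859375
{'time': 0.1, 'joint_positions': array([-1.33057604e+00,  4.80745323e-01,  1.59680265e+00, -2.19869730e-05,
        1.06507821e+00, -4.65958106e-02]), 'qvel': array([ 3.65984192e-04, -9.58889795e-04, -2.00086992e-03,  1.79322019e-04,
       -8.88470042e-05, -2.15355899e-04]), 'effort': array([ 2.13714411e-04, -9.52256370e+01, -4.31041217e+01,  6.82384598e-05,
        5.14022569e-03, -3.06096354e-05]), 'eef_pos': array([ 0.18381626, -0.62309752,  0.23075506]), 'eef_rot': array([-3.10832450e+00, -4.48856814e-01,  1.86929592e-04]), 'ft_force': array([-1.19543054, -0.1239421 , -0.60518636]), 'wrist_torque': array([ 0.02183546,  0.00399628, -0.01538182]), 'grip_force': 0.0, 'gripper_width': 0.9990211577827185} 0.0187
```

View pics/scene0.png

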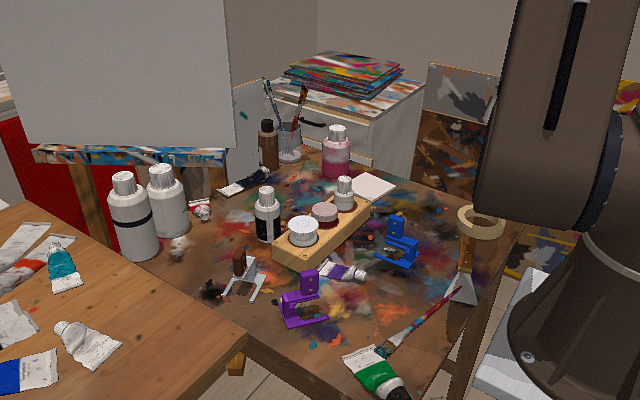

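View pics/side0.png

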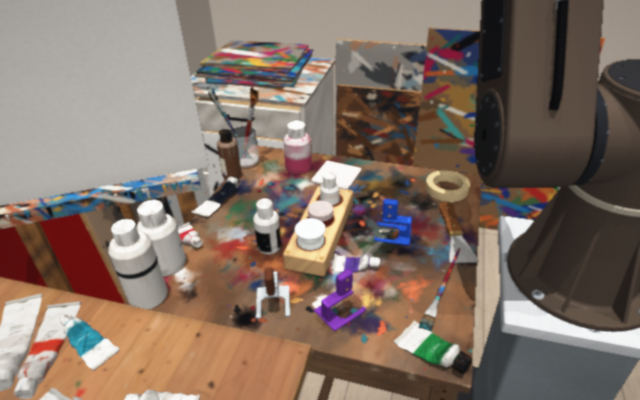

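Candidates for the lifter in the scene view are the steel one with the brown grip at (241,275), purple at (303,300) and blue at (398,245). The steel one fits. For the pot, the broad white cap at (303,228) overhangs, while (325,212) has a straight-sided lid and (344,195) is the slim bottle. The tile is at (372,187), bottle_low at (267,213), tube_small at (345,272) and bottle_wide (pink) at (336,155). I'll measure now and confirm with a crop.

```bash
cat > m.py <<'E'
from h import *
def box(P,m): 
    q=P[m][:,:2].astype(np.float32); return cv2.minAreaRect(q), np.median(P[m],0), len(q)
for n in("scene","side"):
    z=np.load(f'{n}0.npz'); p,d,P=z['p'],z['d'],z['P']; hsv=cv2.cvtColor(p,cv2.COLOR_RGB2HSV)
    Z=P[...,2]; X=P[...,0];Y=P[...,1]
    white=(hsv[...,1]<50)&(hsv[...,2]>140)
    u0={'scene':dict(cap=(303,224),screw=(325,208),thin=(344,181),tile=(378,184),lift=(241,255),low=(266,190),tube=(345,272),wide=(337,130)),
        'side':dict(cap=(311,228),screw=(320,209),thin=(329,177),tile=(340,172),lift=(270,275),low=(264,206),tube=(355,263),wide=(296,128))}[n]
    print(n)
    for k,(u,v) in u0.items():
        s=P[v-2:v+3,u-2:u+3].reshape(-1,3); c0=np.median(s,0)
        lo=c0[2]-.006; 
        R={'cap':.045,'screw':.04,'thin':.03,'tile':.08,'lift':.03,'low':.03,'tube':.07,'wide':.03}[k]
        m=(np.hypot(X-c0[0],Y-c0[1])<R)&(abs(Z-c0[2])<.005)
        if k=='tile': m&=white
        if k=='tube': m=(np.hypot(X-c0[0],Y-c0[1])<R)&(Z>.008)&(Z<.036)
        (c,s,a),md,N=box(P,m)
        print(k,c0.round(3),'rect',np.round(c,3),np.round(s,3),round(a,1),N)
    # block top
    m=(abs(Z-.045)<.004)&(abs(X-P[u0['cap'][1],u0['cap'][0],0])<.15)&(abs(Y-P[u0['screw'][1],u0['screw'][0],1])<.2)&(hsv[...,0]<25)&(hsv[...,1]>80)
    print('block',box(P,m))
    # lifter
    u,v=u0['lift']; c0=P[v,u]
    r=np.hypot(X-c0[0],Y-c0[1])<.08
    g=r&(Z>.05)&(Z<.1); print('grip',box(P,g),Z[g].max())
    f=r&(Z>.0015)&(Z<.012)&(hsv[...,1]<60)&(hsv[...,2]>110); print('fork',box(P,f))
    if n=='scene':
        cv2.imwrite('pics/crop.png',cv2.resize(p[180:320,190:390,::-1],None,fx=4,fy=4,interpolation=cv2.INTER_CUBIC))
E
python3 m.py
```

```text
scene
cap [0.535 0.083 0.082] rect [0.536 0.081] [0.059 0.06 ] 30.2 482
screw [0.537 0.003 0.076] rect [0.535 0.009] [0.055 0.054] 88.8 357
thin [ 0.53  -0.058  0.114] rect [ 0.533 -0.066] [0.028 0.028] 33.5 99
tile [ 0.54  -0.245  0.013] rect [ 0.559 -0.226] [0.102 0.102] 78.9 742
lift [0.562 0.229 0.091] rect [0.568 0.231] [0.017 0.03 ] 24.6 123
low [0.634 0.074 0.12 ] rect [0.634 0.074] [0.03 0.03] 62.8 130
tube [0.432 0.089 0.015] rect [0.444 0.089] [0.065 0.104] 89.6 514
wide [ 0.662 -0.233  0.13 ] rect [ 0.667 -0.241] [0.043 0.034] 24.4 116
block (((0.5722996592521667, 0.033577464520931244), (0.3007945716381073, 0.16111797094345093), 89.33749389648438), array([0.50979823, 0.05012218, 0.04616191]), 1452)
grip (((0.5724716186523438, 0.21988767385482788), (0.01663380302488804, 0.05556550994515419), 20.65571403503418), array([0.56357723, 0.23730903, 0.07907542]), 326) 0.0963668124639053
fork (((0.5586611032485962, 0.22756843268871307), (0.09245379269123077, 0.09805212914943695), 64.84530639648438), array([0.56554447, 0.207753  , 0.00517679]), 307)
side
cap [0.531 0.08  0.081] rect 
[... 332 characters left out ...]
12 ] rect [0.631 0.072] [0.031 0.031] 9.7 143
tube [0.439 0.083 0.009] rect [0.441 0.085] [0.088 0.102] 88.1 424
wide [ 0.661 -0.232  0.13 ] rect [ 0.663 -0.242] [0.037 0.04 ] 78.5 125
block (((0.5687265992164612, 0.006694793701171875), (0.24970120191574097, 0.16145090758800507), 88.9151840209961), array([0.50965268, 0.07560904, 0.04591016]), 1194)
grip (((0.5659918189048767, 0.22876232862472534), (0.01575057953596115, 0.03368569165468216), 19.441455841064453), array([0.56262569, 0.23917656, 0.08446347]), 253) 0.09499065691025081
fork (((0.5514445304870605, 0.20048286020755768), (0.11390602588653564, 0.09514423459768295), 23.661663055419922), array([0.56925511, 0.20721644, 0.00475476]), 433)
```

View pics/crop.png

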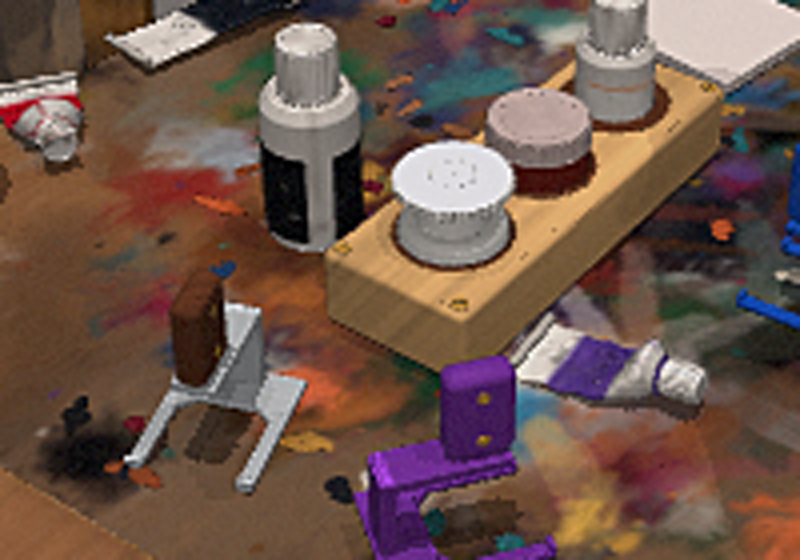

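The crop confirms it: the steel lifter with the brown grip has its prongs pointing at the camera, tips at scene px ≈(222,294) and (251,302). The overhanging white cap is on the near pot at the block's +y end, with bottle_low behind it and the tube in front. Next I check the lifter's yaw from the prong tips and swing the arm over.

```bash
cat >> h.py <<'E'
def cast(n,u,v,z):
    c=viewer.calibration(n); R=np.array(c['R']); o=-R.T@np.array(c['t'])
    r=R.T@np.array([(u-c['cx'])/c['fx'],(v-c['cy'])/c['fy'],1]); return o+r*(z-o[2])/r[2]
E
python3 - <<'E'
from h import *
a=cast('scene',222.5,294.2,.006);b=cast('scene',250.7,301.7,.006)
print(a,b,np.linalg.norm(a-b),'yaw of x',np.degrees(np.arctan2(*(b-a)[[1,0]]))-90, 'mid',(a+b)/2)
m=(a+b)[:2]/2-np.array([.567,.2295]); print(np.hypot(*m),np.degrees(np.arctan2(m[1],m[0])))
for n in('scene','side'):
    z=np.load(n+'0.npz');P=z['P'];p=z['p'];Z=P[...,2]
    hsv=cv2.cvtColor(p,cv2.COLOR_RGB2HSV)
    m=(np.hypot(P[...,0]-.567,P[...,1]-.2295)<.03)&(Z>.055)&(Z<.1)
    q=P[m]; h=cv2.convexHull(q[:,:2].astype(np.float32)).reshape(-1,2)
    print(n,cv2.minAreaRect(q[:,:2].astype(np.float32)),q[:,2].max())
    m=(np.hypot(P[...,0]-.63,P[...,1]-.075)<.05)&(Z>.02)&(Z<.08); print('low',P[m].min(0),P[m].max(0))
    m=(np.hypot(P[...,0]-.443,P[...,1]-.087)<.075)&(Z>.012)&(Z<.036); print('tube',P[m].min(0),P[m].max(0),cv2.minAreaRect(P[m][:,:2].astype(np.float32)))
E
```

```text
[0.58772021 0.2615174  0.006     ] [0.53317284 0.24586131 0.006     ] 0.05674970471883366 yaw of x -253.9855576742583 mid [0.56044652 0.25368936 0.006     ]
0.025061386353600727 105.15890747014308
scene ((0.5681027770042419, 0.2312663048505783), (0.016520412638783455, 0.03126829117536545), 21.381668090820312) 0.0963668124639053
low [0.60698479 0.05537566 0.02014276] [0.65353317 0.10081858 0.07997213]
tube [0.39215229 0.03209835 0.0120063 ] [0.50261461 0.1335601  0.03595595] ((0.44548654556274414, 0.08723004162311554), (0.10171537101268768, 0.10641797631978989), 85.11319732666016)
side ((0.5659918189048767, 0.22876232862472534), (0.01575057953596115, 0.03368569165468216), 19.441455841064453) 0.09499065691025081
low [0.60517767 0.0597533  0.0200159 ] [0.65487981 0.10060249 0.07997045]
tube [0.38957098 0.02915647 0.01201285] [0.50489446 0.13184741 0.03576794] ((0.44457992911338806, 0.08810796588659286), (0.10305187106132507, 0.10724058747291565), 81.41673278808594)
```

Emit:
move_arm:
  rows:
    - [0.0555,-0.0024,0,0,0,-4.9,1]
    - [0.0555,-0.0024,0,0,0,-4.9,1]
    - [0.0555,-0.0024,0,0,0,-4.9,1]
    - [0.0555,-0.0024,0,0,0,-4.9,1]
    - [0.0555,-0.0024,0,0,0,-4.9,1]
    - [0.0555,-0.0024,0,0,0,-4.9,1]
    - [0.0555,-0.0024,0,0,0,-4.9,1]
    - [0.0555,-0.0024,0,0,0,-4.9,1]
    - [0.0555,-0.0024,0,0,0,-4.9,1]
    - [0.0555,-0.0024,0,0,0,-4.9,1]
    - [0.0555,-0.0024,0,0,0,-4.9,1]
    - [0.0555,-0.0024,0,0,0,-4.9,1]
    - [0.0555,-0.0024,0,0,0,-4.9,1]
    - [0.0555,-0.0024,0,0,0,-4.9,1]
    - [0.0555,-0.0024,0,0,0,-4.9,1]
    - [0.0555,-0.0024,0,0,0,-4.9,1]
    - [0.0555,-0.0024,0,0,0,-4.9,1]
    - [0.0555,-0.0024,0,0,0,-4.9,1]
    - [0.03,-0.0024,0,0,0,-2,1]
    - [0,0,0,0,0,0,1]

```text
time: 2.6
eef_pos: [0.6175, 0.1946, 0.2309]
eef_rot: [-1.872, -2.522, 0.001]
ft_force: [0.0, -1.2, 0.6]
gripper_width: 1.001
grip_force: 0.0
```

Emit:
move_arm:
  rows:
    - [0.024,-0.019,0,0,0,-1,0.6]
    - [0.024,-0.0192,0,0,0,-1,0.6]
    - [0,0,0.03,0,0,0,0.6]
    - [0,0,0.03,0,0,0,0.6]
    - [0,0,0,0,0,0,0.6]
    - [0,0,0,0,0,0,0.6]

```text
time: 3.35
eef_pos: [0.5686, 0.2267, 0.1721]
eef_rot: [1.833, 2.551, 0.001]
ft_force: [0.7, 0.6, 0.5]
gripper_width: 0.604
grip_force: 0.0
```

```bash
python3 - <<'E'
from h import *
s=env.state();print(s['eef_pos'],s['eef_rot'])
for n in('scene','wrist'):
    p,d=viewer.snapshot(n)
    if n=='scene': 
        a=cv2.resize(p[130:330,150:410,::-1],None,fx=2,fy=2)
        P=pts(d,viewer.calibration(n));h=cv2.cvtColor(p,cv2.COLOR_RGB2HSV)
        m=(h[...,0]>128)&(h[...,0]<150)&(h[...,1]>150)&(P[...,2]>.04)&(P[...,2]<.11)&(P[...,1]>.12);print('purple',P[m].min(0),P[m].max(0))
    else: cv2.imwrite('pics/w1.png',p[:,:,::-1]); print(viewer.calibration(n))
cv2.imwrite('pics/s1.png',a)
E
```

```text
[0.56858584 0.2267462  0.17214566] [1.83337705e+00 2.55059542e+00 7.69139156e-04]
purple [0.42305996 0.18534931 0.0405967 ] [0.78580773 0.56747824 0.09749577]
{'fx': 309.70691628693146, 'fy': 309.70691628693146, 'cx': 317.49766514370754, 'cy': 198.0117772216367, 'R': array([[ 0.94806241,  0.31808153,  0.00134449],
       [ 0.30312138, -0.90473773,  0.29927757],
       [ 0.09641108, -0.28332627, -0.95416515]]), 't': array([-0.61079438,  0.01155867,  0.3324263 ])}
```

View pics/w1.png

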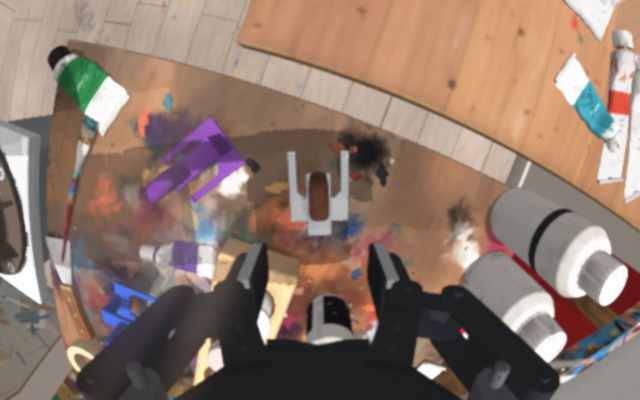

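The wrist view shows the lifter squarely aligned, with prong tips at (292,153) and (345,153), post rear edge at (319,234) and grip at (318,195). I'll cast these for a check.

```bash
cat >> h.py <<'E'
def wcast(c,u,v,z):
    R=np.array(c['R']); o=-R.T@np.array(c['t']); x=(u-c['cx'])/c['fx']; y=(v-c['cy'])/c['fy']; r=np.hypot(x,y)+1e-9
    d=R.T@np.array([x/r*np.sin(r),y/r*np.sin(r),np.cos(r)]); return o+d*(z-o[2])/d[2]
E
python3 - <<'E'
from h import *
from scipy.spatial.transform import Rotation as Ro
c=viewer.calibration('wrist'); s=env.state(); R=Ro.from_rotvec(s['eef_rot']).as_matrix(); print(R[:,:2].T)
p=cv2.imread('pics/w1.png'); h=cv2.cvtColor(p,cv2.COLOR_BGR2HSV)
def tool(u,v,z): 
    w=wcast(c,u,v,z); return w, R.T@(w-s['eef_pos'])
for l,u,v,z in [('tipL',292,152,.007),('tipR',345,152,.007),('gripF',318,171,.092),('gripL',308,185,.092),('gripR',329,185,.092),('back',319,234,.02)]: print(l,*[a.round(4) for a in tool(u,v,z)])
m=(h[...,2]<130)&(h[...,1]>110)&(h[...,0]<18); m[:150]=0;m[235:]=0;m[:,:300]=0;m[:,337:]=0
n,lab,st,ce=cv2.connectedComponentsWithStats(m.astype(np.uint8)); i=1+st[1:,4].argmax(); print(st[i],ce[i])
E
```

```text
[[-3.18970861e-01  9.47764522e-01 -2.63395006e-05]
 [ 9.47763003e-01  3.18970400e-01  1.78151920e-03]]
tipL [0.5349 0.2454 0.007 ] [ 0.0281 -0.0265  0.1655]
tipR [0.5854 0.2623 0.007 ] [0.0281 0.0267 0.1656]
gripF [0.5597 0.2527 0.092 ] [ 0.0272 -0.0005  0.0806]
gripL [0.5561 0.2402 0.092 ] [ 0.0165 -0.008   0.0806]
gripR [0.5709 0.2452 0.092 ] [0.0165 0.0076 0.0806]
back [0.5872 0.1748 0.02  ] [-0.0554  0.0005  0.1526]
[310 173  17  47 715] [318.15664336 196.12447552]
```

Emit:
move_arm:
  rows:
    - [0.001,0,0.03,0,0,0,0.6]
    - [0,0,0.03,0,0,0,0.6]
    - [0,0,0.03,0,0,0,0.6]
    - [0,0,0.02,0,0,0,0.6]
    - [0,0,0.007,0,0,0,0.6]
    - [0,0,0,0,0,0,0.6]
    - [0,0,0,0,0,0,0]
    - [0,0,0,0,0,0,0]
    - [0,0,0,0,0,0,0]
    - [0,0,0,0,0,0,0]
    - [0,0,0,0,0,0,0]
  squeeze: 80

```text
time: 4.82
eef_pos: [0.5681, 0.2283, 0.055]
eef_rot: [1.832, 2.551, 0.002]
ft_force: [-0.3, 0.5, 7.5]
gripper_width: 0.18
grip_force: 79.3
```

Emit:
move_arm:
  rows:
    - [0,0,-0.015,0,0,0,0]
    - [0,0,-0.03,0,0,0,0]
    - [0,0,-0.04,0,0,0,0]
    - [0,0,-0.04,0,0,0,0]
    - [0,0,-0.025,0,0,0,0]
    - [-0.026,-0.0385,0,0,0,0,0]
    - [-0.026,-0.0385,0,0,0,0,0]
    - [-0.026,-0.0385,0,0,0,0,0]
    - [-0.026,-0.0385,0,0,0,0,0]
    - [0,0,0,0,0,9,0]
    - [0,0,0,0,0,10,0]
    - [0,0,0,0,0,10,0]
    - [0,0,0,0,0,10,0]
    - [0,0,0,0,0,10,0]
    - [0,0,0,0,0,10,0]
    - [0,0,0,0,0,10,0]
    - [0,0,0,0,0,10,0]
    - [0,0,0,0,0,10,0]
    - [0,0,0,0,0,10,0]

```text
time: 7.2
eef_pos: [0.4547, 0.0803, 0.2051]
eef_rot: [-3.131, -0.255, -0.001]
ft_force: [0.9, 0.2, -1.9]
gripper_width: 0.176
grip_force: 78.8
```

Emit:
move_arm:
  rows:
    - [0,0,0,0,0,9.6,0]
    - [0,0,0.03,0,0,0,0]
    - [0,0,0,0,0,0,0]
    - [0,0,0,0,0,0,0]

```text
time: 7.7
eef_pos: [0.455, 0.0804, 0.1752]
eef_rot: [-3.142, -0.001, -0.0]
ft_force: [0.7, -0.2, -1.0]
gripper_width: 0.177
grip_force: 78.7
```

```bash
python3 - <<'E'
from h import *
from scipy.spatial.transform import Rotation as Ro
s=env.state(); R=Ro.from_rotvec(s['eef_rot']).as_matrix(); print(s['eef_pos'],R.T.round(3)); e=s['eef_pos']
for n in('scene','side'):
    p,d=viewer.snapshot(n);P=pts(d,viewer.calibration(n));np.savez(n+'2.npz',p=p,d=d,P=P)
    h=cv2.cvtColor(p,cv2.COLOR_RGB2HSV);X,Y,Z=P[...,0],P[...,1],P[...,2]
    r=np.hypot(X-e[0],Y-e[1])<.065
    m=r&(abs(Z-(e[2]-.055+.004))<.012)&(h[...,1]<70); print(n,m.sum(),P[m].min(0),P[m].max(0))
    cv2.imwrite(f'pics/{n}2.png',cv2.resize(p[150:310,200:420,::-1],None,fx=3,fy=3,interpolation=cv2.INTER_CUBIC))
E
```

```text
[0.45503211 0.08037435 0.17522099] [[ 1.     0.001  0.   ]
 [ 0.001 -1.    -0.   ]
 [ 0.     0.    -1.   ]]
scene 457 [0.40676486 0.04877987 0.12090707] [0.48388062 0.1130644  0.13603402]
side 449 [0.40436151 0.04753395 0.12064638] [0.47990557 0.11173709 0.13621513]
```

View pics/scene2.png

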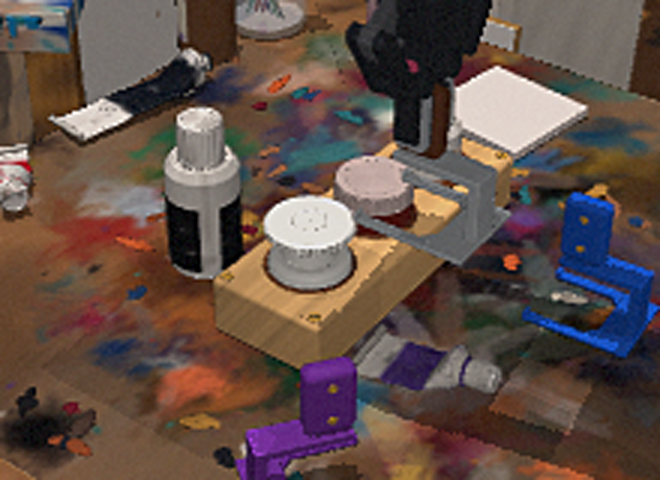

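The lifter is held square, prongs at (355,215)/(405,170) in the crop, in line with the cap at (310,220). I lower it to rim level and slide in.

Emit:
move_arm:
  rows:
    - [0,0,0.03,0,0,0,0]
    - [0,0,0.02,0,0,0,0]
    - [0,0,0.01,0,0,0,0]
    - [0,0,0,0,0,0,0]
    - [0.015,0,0,0,0,0,0]
    - [0.015,0,0,0,0,0,0]
    - [0.01,0,0,0,0,0,0]
    - [0,0,0,0,0,0,0]
    - [0,0,0,0,0,0,0]

```text
time: 8.93
eef_pos: [0.4943, 0.0803, 0.1142]
eef_rot: [3.142, 0.001, -0.001]
ft_force: [0.7, 0.1, -1.5]
gripper_width: 0.178
grip_force: 78.8
```

```bash
python3 - <<'E'
from h import *
s=env.state(); print(s['eef_pos'],s['ft_force'])
for n in('scene','side'):
    p,d=viewer.snapshot(n); P=pts(d,viewer.calibration(n));h=cv2.cvtColor(p,cv2.COLOR_RGB2HSV)
    X,Y,Z=P[...,0],P[...,1],P[...,2]; e=s['eef_pos']
    m=(abs(X-e[0]-.008)<.015)&(Y-e[1]>.024)&(Y-e[1]<.030)&(Z>.05)&(Z<.08); print('prong z',np.median(Z[m]),m.sum())
    m=(np.hypot(X-.5345,Y-.0805)<.028)&(Z>.076)&(Z<.09); print('captop z',np.median(Z[m]))
    a=p[170:270,250:370,::-1]; 
    cv2.imwrite(f'pics/{n}3.png',cv2.resize(a,None,fx=5,fy=5,interpolation=cv2.INTER_CUBIC))
E
```

```text
[0.49434989 0.08031966 0.11415214] [ 0.7016879   0.0642512  -1.51026974]
prong z 0.06417858650819937 32
captop z 0.08203579278076356
prong z 0.06329856233435421 40
captop z 0.0820001716114164
```

View pics/scene3.png

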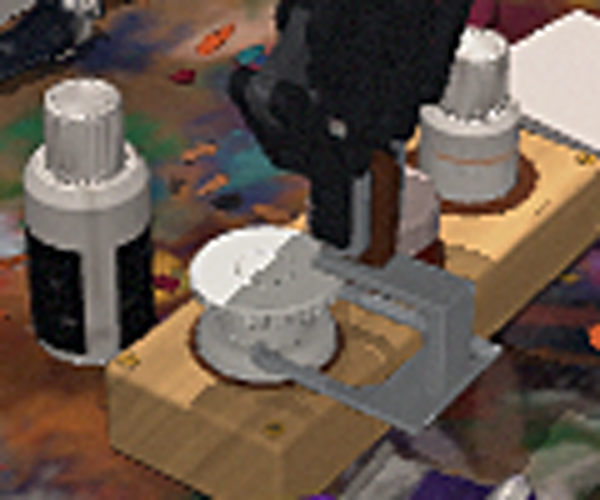

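The near prong passes below the rim beside the skirt (tip at crop (262,352)), with its upper face at about z = 0.063. Clear on all sides, so I continue forward 40 mm.

Emit:
move_arm:
  rows:
    - [0.01,0,0,0,0,0,0]
    - [0.01,0,0,0,0,0,0]
    - [0.01,0,0,0,0,0,0]
    - [0.01,0,0,0,0,0,0]
    - [0,0,0,0,0,0,0]
    - [0,0,0,0,0,0,0]
    - [0,0,0,0,0,0,0]

```text
time: 9.9
eef_pos: [0.5344, 0.0804, 0.1143]
eef_rot: [3.142, 0.001, -0.001]
ft_force: [0.3, 0.1, -1.9]
gripper_width: 0.177
grip_force: 78.8
```

```bash
cat > k.py <<'E'
from h import *
s=env.state(); e=s['eef_pos']; print(e,s['ft_force'])
for n in('scene','side'):
    p,d=viewer.snapshot(n); P=pts(d,viewer.calibration(n));h=cv2.cvtColor(p,cv2.COLOR_RGB2HSV)
    X,Y,Z=P[...,0],P[...,1],P[...,2]
    f=e[2]-.055
    for l,lo,hi in(('captop',f+.016,f+.032),('fork',f-.002,f+.01)):
        m=(np.hypot(X-e[0],Y-e[1])<.07)&(Z>lo)&(Z<hi)&(h[...,1]<60)
        if l=='captop': m&=(np.hypot(X-e[0],Y-e[1])<.04)&(X-e[0]>-.034)
        print(n,l,m.sum(),P[m].min(0).round(4),P[m].max(0).round(4),np.median(Z[m]).round(4))
    cv2.imwrite(f'pics/{n}_k{e[1]:.3f}_{e[2]:.3f}.png',p[:,:,::-1])
E
python3 k.py
```

```text
[0.53444699 0.0803998  0.11426672] [ 0.3410159   0.06454626 -1.92568803]
scene captop 386 [0.5057 0.0677 0.0756] [0.5662 0.1113 0.0857] 0.0821
scene fork 361 [0.4863 0.0156 0.0575] [0.5625 0.113  0.0688] 0.0643
side captop 409 [0.5036 0.0597 0.0754] [0.5639 0.1102 0.0855] 0.0818
side fork 348 [0.4832 0.0186 0.0575] [0.5604 0.1125 0.069 ] 0.0641
```

Centred with no contact force. Pull up slowly.

Emit:
move_arm:
  rows:
    - [0,0,-0.004,0,0,0,0]
    - [0,0,-0.003,0,0,0,0]
    - [0,0,-0.002,0,0,0,0]
    - [0,0,-0.002,0,0,0,0]
    - [0,0,-0.002,0,0,0,0]
    - [0,0,-0.002,0,0,0,0]
    - [0,0,-0.002,0,0,0,0]
    - [0,0,-0.002,0,0,0,0]
    - [0,0,-0.002,0,0,0,0]
    - [0,0,-0.002,0,0,0,0]
    - [0,0,-0.002,0,0,0,0]
    - [0,0,0,0,0,0,0]
    - [0,0,0,0,0,0,0]

```text
time: 11.62
eef_pos: [0.5348, 0.0804, 0.1393]
eef_rot: [3.142, 0.001, -0.0]
ft_force: [0.4, 0.1, -1.7]
gripper_width: 0.18
grip_force: 79.2
```

```bash
python3 k.py
```

```text
[0.53482421 0.08039521 0.13925617] [ 0.4091795   0.05273266 -1.66102886]Traceback (most recent call last):
  File "k.py", line 10, in <module>
    print(n,l,m.sum(),P[m].min(0).round(4),P[m].max(0).round(4),np.median(Z[m]).round(4))
                      ~~~~~~~~^^^
    return umr_minimum(a, axis, None, out, keepdims, initial, where)
ValueError: zero-size array to reduction operation minimum which has no identity
```

```bash
sed -i 's/f+.016,f+.032/f+.009,f+.018/; s/f-.002,f+.01)/f-.002,f+.008)/' k.py; python3 k.py; python3 - <<'E'
import cv2
p=cv2.imread('pics/scene_k0.080_0.139.png'); cv2.imwrite('pics/c4.png',cv2.resize(p[160:270,230:380],None,fx=5,fy=5,interpolation=2))
E
```

```text
[0.53481422 0.0804023  0.13923284] [-0.94124947  0.69248786 -2.48035405]
scene captop 447 [0.5052 0.0547 0.0933] [0.5665 0.1115 0.101 ] 0.0973
scene fork 274 [0.4864 0.0498 0.0845] [0.5627 0.1128 0.0922] 0.0893
side captop 467 [0.5033 0.0527 0.0933] [0.5642 0.1106 0.1005] 0.0972
side fork 267 [0.4837 0.0471 0.0845] [0.5598 0.1126 0.0922] 0.0893
```

View pics/c4.png

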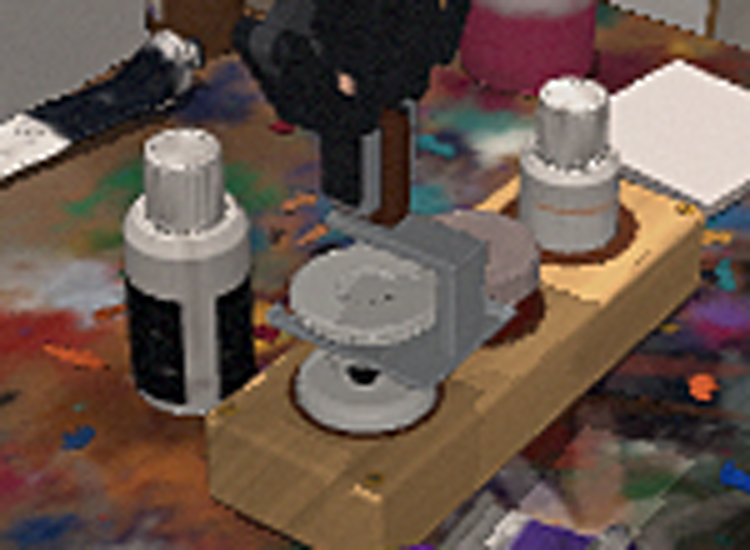

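The cap is off and lies on the fork (top z ≈ 0.097, crop (365,290)), with the empty neck visible below. Next I raise it clear of the slim bottle and carry it to the tile.

Emit:
move_arm:
  rows:
    - [0,0,-0.006,0,0,0,0]
    - [0,0,-0.012,0,0,0,0]
    - [0,0,-0.016,0,0,0,0]
    - [0,0,-0.016,0,0,0,0]
    - [0,0,-0.016,0,0,0,0]
    - [0,0,-0.009,0,0,0,0]
    - [0,0.007,-0.004,0,0,0,0]
    - [0.002,0.015,0,0,0,0,0]
    - [0.002,0.022,0,0,0,0,0]
    - [0.002,0.028,0,0,0,0,0]
    - [0.002,0.032,0,0,0,0,0]
    - [0.002,0.034,0,0,0,0,0]
    - [0.002,0.034,0,0,0,0,0]
    - [0.002,0.034,0,0,0,0,0]
    - [0.002,0.034,0,0,0,0,0]
    - [0.002,0.026,0,0,0,0,0]
    - [0.002,0.021,0,0,0,0,0]
    - [0.002,0.014,0,0,0,0,0]
    - [0,0.006,0,0,0,0,0]
    - [0,0,0,0,0,0,0]

```text
time: 14.28
eef_pos: [0.5569, -0.2264, 0.2182]
eef_rot: [-3.141, -0.001, 0.0]
ft_force: [0.3, 0.5, -2.3]
gripper_width: 0.176
grip_force: 79.4
```

Emit:
move_arm:
  rows:
    - [0,0,0.004,0,0,2,0]
    - [0,0,0.01,0,0,3,0]
    - [0,0,0.015,0,0,3,0]
    - [0,0,0.015,0,0,2,0]
    - [0,0,0.015,0,0,0,0]
    - [0,0,0.015,0,0,0,0]
    - [0,0,0.01,0,0,0,0]
    - [0,0,0.004,0,0,0,0]
    - [0,0,0,0,0,0,0]
    - [0,0,0,0,0,0,0]

```text
time: 15.52
eef_pos: [0.5573, -0.2267, 0.1308]
eef_rot: [3.129, -0.273, 0.001]
ft_force: [0.2, 0.0, -2.0]
gripper_width: 0.179
grip_force: 79.5
```

```bash
python3 k.py; python3 - <<'E'
from h import *
import glob
p,d=viewer.snapshot('scene'); P=pts(d,viewer.calibration('scene'));h=cv2.cvtColor(p,cv2.COLOR_RGB2HSV);Z=P[...,2]
z=np.load('scene0.npz');Q=z['P'];h0=cv2.cvtColor(z['p'],cv2.COLOR_RGB2HSV)
m=(h0[...,0]>105)&(h0[...,0]<125)&(h0[...,1]>180)&(Q[...,2]>.003)&(Q[...,2]<.1)&(Q[...,1]<.1)&(Q[...,0]<.55);print('blue',np.percentile(Q[m],[2,98],axis=0))
for o in np.load('scene0.npz'),np.load('side0.npz'):
    q=o['P'];m=(q[...,0]>.39)&(q[...,0]<.495)&(q[...,1]>-.26)&(q[...,1]<-.16);print('landing z',np.percentile(q[...,2][m],[1,50,99]),m.sum())
cv2.imwrite('pics/c5.png',cv2.resize(p[120:280,300:500,::-1],None,fx=3.5,fy=3.5,interpolation=2))
E
```

```text
[ 0.55732087 -0.22673009  0.13075562] [ 0.18179276  0.03893061 -1.99032225]
scene captop 248 [ 0.5292 -0.2553  0.0849] [ 0.588  -0.1936  0.0923] 0.0889
scene fork 166 [ 0.5052 -0.2476  0.0766] [ 0.5901 -0.1883  0.0836] 0.0809
side captop 253 [ 0.5253 -0.2572  0.0848] [ 0.585  -0.1948  0.0924] 0.0889
side fork 155 [ 0.5019 -0.2512  0.0749] [ 0.585  -0.1877  0.0837] 0.0808
blue [[ 0.3446036  -0.06194     0.00353277]
 [ 0.41280914 -0.00254556  0.09328567]]
landing z [-0.00119795  0.00151229  0.00415349] 1005
landing z [-0.00181504  0.00123924  0.00467207] 926
```

View pics/c5.png

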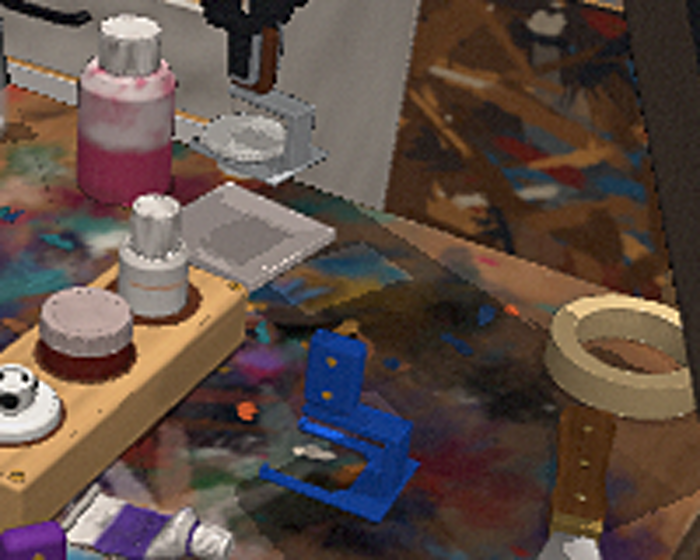

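The cap is still on the fork (crop (240,140)) above the tile, with its shadow falling on it. The landing spot in front of the tile is clear. Lower it.

Emit:
move_arm:
  rows:
    - [0,0,0.008,0,0,0,0]
    - [0,0,0.012,0,0,0,0]
    - [0,0,0.012,0,0,0,0]
    - [0,0,0.008,0,0,0,0]
    - [0,0,0.005,0,0,0,0]
    - [0,0,0.003,0,0,0,0]
    - [0,0,0.002,0,0,0,0]
    - [0,0,0.001,0,0,0,0]
    - [0,0,0.001,0,0,0,0]
    - [0,0,0,0,0,0,0]
    - [0,0,0,0,0,0,0]
    - [0,0,0.002,0,0,0,0]
    - [0,0,0.002,0,0,0,0]
    - [0,0,0.001,0,0,0,0]
    - [0,0,0,0,0,0,0]
    - [0,0,0,0,0,0,0]

```text
time: 17.68
eef_pos: [0.5571, -0.2266, 0.0733]
eef_rot: [3.13, -0.273, 0.0]
ft_force: [0.1, -0.1, -1.8]
gripper_width: 0.175
grip_force: 79.5
```

```bash
sed -i 's/f+.009,f+.018/f+.012,f+.024/' k.py; python3 k.py
```

```text
[ 0.55705895 -0.22661293  0.07332087] [ 0.07293755 -0.14604407 -1.82942228]
scene captop 252 [ 0.5307 -0.2536  0.0307] [ 0.5874 -0.1948  0.0406] 0.0372
scene fork 184 [ 0.5057 -0.2508  0.0168] [ 0.591  -0.1851  0.0262] 0.0233
side captop 247 [ 0.5247 -0.2543  0.0309] [ 0.5846 -0.1949  0.0411] 0.0371
side fork 132 [ 0.5012 -0.2508  0.0187] [ 0.586  -0.188   0.0261] 0.0234
```

The cap stands on the tile (top z ≈ 0.036 = 10 + 26 mm). Draw the fork out.

Emit:
move_arm:
  rows:
    - [0,0,0.0015,0,0,0,0]
    - [-0.005,0,0,0,0,0,0]
    - [-0.01,0,0,0,0,0,0]
    - [-0.01,0,0,0,0,0,0]
    - [-0.01,0,0,0,0,0,0]
    - [-0.01,0,0,0,0,0,0]
    - [-0.015,0,0,0,0,0,0]
    - [-0.015,0,0,0,0,0,0]
    - [-0.015,0,0,0,0,0,0]
    - [-0.01,0,0,0,0,0,0]
    - [0,0,0,0,0,0,0]
    - [0,0,0.006,0,0,0,0]
    - [0,0,0.005,0,0,0,0]
    - [0,0,0,0,0,0,0]
    - [0,0,0,0,0,0,0]

```text
time: 19.65
eef_pos: [0.4586, -0.2093, 0.0606]
eef_rot: [-3.13, 0.273, 0.0]
ft_force: [-0.9, 1.1, -1.1]
gripper_width: 0.178
grip_force: 79.5
```

```bash
cat > f.py <<'E'
from h import *
s=env.state(); e=s['eef_pos']; print(e,s['ft_force'])
for n in('scene','side'):
    p,d=viewer.snapshot(n); P=pts(d,viewer.calibration(n));h=cv2.cvtColor(p,cv2.COLOR_RGB2HSV);X,Y,Z=P[...,0],P[...,1],P[...,2]
    m=(np.hypot(X-.557,Y+.227)<.045)&(Z>.03)&(Z<.045)&(h[...,1]<60); print('cap',m.sum(),P[m].min(0).round(3),P[m].max(0).round(3),np.median(Z[m]))
    m=(X>.40)&(X<.495)&(Y>-.25)&(Y<-.17)&(Z>.0)&(Z<.025)&(h[...,1]<50)&(h[...,2]>90); print('fork',m.sum(),P[m].min(0).round(3),P[m].max(0).round(3),np.median(Z[m]))
    m=(np.hypot(X-.4575,Y+.209)<.03)&(Z>.084)&(Z<.105); print('gtop',m.sum(),cv2.minAreaRect(P[m][:,:2].astype(np.float32)) if m.any() else '',np.median(Z[m]))
E
python3 f.py
```

```text
[ 0.45858043 -0.20925108  0.06063538] [-0.88853179  1.06487347 -1.13095169]
cap 275 [ 0.528 -0.254  0.03 ] [ 0.588 -0.193  0.041] 0.03711005365176692
fork 243 [ 0.408 -0.241  0.008] [ 0.492 -0.17   0.025] 0.011343774701045964
gtop 114 ((0.45310598611831665, -0.20539383590221405), (0.044544242322444916, 0.02044563740491867), 66.989501953125) 0.0946996968432734
cap 255 [ 0.525 -0.254  0.03 ] [ 0.585 -0.196  0.042] 0.03692874003064882
fork 280 [ 0.403 -0.25   0.   ] [ 0.491 -0.171  0.025] 0.01091134584857209
gtop 81 ((0.4529014229774475, -0.2067694365978241), (0.03417292237281799, 0.03575994446873665), 18.798524856567383) 0.09241106190047788
```

Emit:
move_arm:
  rows:
    - [0,0,0.002,0,0,0,0]
    - [0,0,0.002,0,0,0,0]
    - [0,0,0.001,0,0,0,0]
    - [0,0,0.0005,0,0,0,0]
    - [0,0,0,0,0,0,0]
    - [0,0,0,0,0,0,0]

```text
time: 20.5
eef_pos: [0.4586, -0.2093, 0.0553]
eef_rot: [3.13, -0.273, 0.0]
ft_force: [0.2, 0.6, -0.8]
gripper_width: 0.177
grip_force: 79.5
```

Emit:
move_arm:
  rows:
    - [0,0,0.0005,0,0,0,0]
    - [0,0,0.0005,0,0,0,0]
    - [0,0,0,0,0,0,0]

```text
time: 20.88
eef_pos: [0.4587, -0.2095, 0.055]
eef_rot: [3.129, -0.273, 0.001]
ft_force: [-3.3, -0.4, 15.3]
gripper_width: 0.181
grip_force: 82.4
```

Contact with the table. Release and rise straight up.

Emit:
move_arm:
  rows:
    - [0,0,-0.0004,0,0,0,0]
    - [0,0,0,0,0,0,0.3]
    - [0,0,0,0,0,0,0.45]
    - [0,0,0,0,0,0,0.6]
    - [0,0,0,0,0,0,0.6]
    - [0,0,0,0,0,0,0.6]
    - [0,0,-0.01,0,0,0,0.6]
    - [0,0,-0.02,0,0,0,0.6]
    - [0,0,-0.03,0,0,0,0.6]
    - [0,0,-0.04,0,0,0,0.6]
    - [0,0,-0.04,0,0,0,0.6]
    - [0,0,0,0,0,0,0.6]
    - [0,0,0,0,0,0,0.6]

```text
time: 22.5
eef_pos: [0.4583, -0.2091, 0.1948]
eef_rot: [3.13, -0.273, 0.0]
ft_force: [-0.7, -0.1, 0.4]
gripper_width: 0.6
grip_force: 0.0
```

```bash
python3 f.py; python3 - <<'E'
from h import *
p,d=viewer.snapshot('scene');cv2.imwrite('pics/end.png',p[:,:,::-1])
E
```

```text
[ 0.45834206 -0.20913811  0.19481261] [-0.70191404 -0.0599138   0.39381258]
cap 277 [ 0.529 -0.255  0.03 ] [ 0.589 -0.192  0.04 ] 0.037053655867007
fork 254 [ 0.408 -0.248  0.001] [ 0.493 -0.17   0.025] 0.005759975093571794
gtop 78 ((0.45981866121292114, -0.20612353086471558), (0.018647275865077972, 0.0313517190515995), 84.54164123535156) 0.09151045613888358
cap 252 [ 0.525 -0.257  0.03 ] [ 0.584 -0.195  0.041] 0.037111706309942885
fork 305 [ 0.405 -0.25   0.   ] [ 0.495 -0.171  0.024] 0.0050538130620570755
gtop 76 ((0.4562777876853943, -0.20894114673137665), (0.017681431025266647, 0.03149677440524101), 78.56915283203125) 0.09117212242765566
```

View pics/end.png

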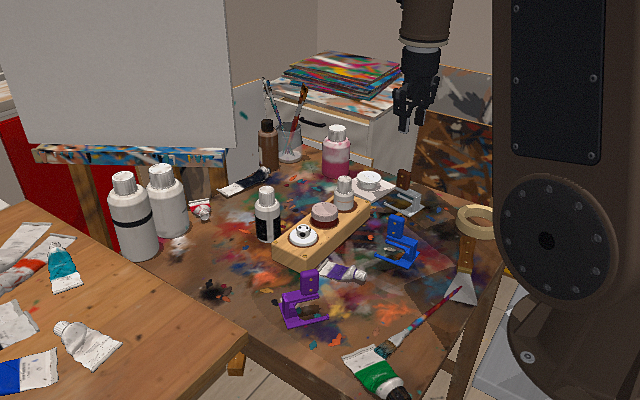

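The cap stands on the tile at (368,180), the lifter stands upright in front of it at (403,190), the gripper is clear, and the loose bottles and tube are where they were.

```bash
python3 -c "
from bench import job_done
print(job_done())"
```

```text
the job is handed in; nothing more can be done
None
```

I handed the job in at about 23 s of the 64 s allowed: the cap stands upright on the tile, the lifter stands released on the table in front of it, and the loose bottles and tube look unmoved. The hand-in returned no verdict.

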